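Fit the lay bar to the print bed

TASK

Fit the lay bar to the print bed: swing the bed's clamp dog aside by turning the socket extension a quarter turn anticlockwise, then draw the longest flat bar out of the stock bin through its slot, set it down gently, flat in the two saddles with its ends sticking out about equally, let go of it, and then turn the extension clockwise again until the dog lies fully across the bar. Leave the other two bars in the bin and the tape roll on the bed where they are.

Things in the scene. Friction and masses are not known exactly. Their poses are not given: they have to be found in the camera images.
- bin: Closed plywood stock bin, fixed, 240 (its x) x 107 (its y) x 162 mm high; origin: centre of its underside, z up. Its +y wall has three upright slots; a bar leans out of each, which in which varies: lower end on the floor in the far (-y) corner, resting on the slot's sill, rising towards +y at about 49 degrees above horizontal. The roof is closed: a bar comes out only through its slot, along its slope.
- slot_mid (a point): Middle of the middle slot's sill, on the outer face of the bin's +y wall (6 mm thick), 105 mm above the table; axes as the bin. Slots are centred at x = -75, 0, +75 mm from here, each 30 mm wide and 43 mm high, from the sill up. About 135 mm of each bar's length is inside; drawing a bar 160 mm along its slope frees it.
- lay_bar_mid (a point): Centre of the lay bar, the longest flat bar: plain aluminium, 240 long x 20 wide x 12 mm thick, 0.14 to 0.26 kg, loose. Its y axis runs along it and points to the end that sticks up out of the slot; x across the width, z out of the upper broad face. About 105 mm of it stands out of the bin.
- short_bar_mid (a point): Centre of a shorter flat bar of the same section, 180 x 20 x 12 mm, loose, in another slot of the bin, axes as for the lay bar. Leave it there.
- round_rod_mid (a point): Centre of a round rod, diameter 12, 220 mm long, loose, in another slot of the bin, y along it. Leave it there.
- bed: Grey print bed: fixed board 270 (its x) x 360 (its y) x 12 mm, origin at the centre of its underside, z up. On it stand two U-shaped steel saddles at x = 0, y = -85 and +85 mm, and the clamp housing. Between the saddles, under the bar, there is only the board (top at z = 12 mm).
- saddle_mid (a point): Point half-way between the two saddles, level with the floors of their U's, 32 mm above the table; axes as the bed. Each saddle is 16 mm thick along y, its U 28 mm wide along x, cheeks (8 mm thick) 12 mm high, open to the top. The lay bar lies in both along y, broad face down, so its centre is 6 mm above this point; either end may point to +y.
- housing_top (a point): Centre of the top rim of the clamp housing, 115 mm above the table, at x = +55, y = -45 mm of the bed: a dark steel tube, diameter 44 mm, standing on the bed, with a strap on its +x side to 28 mm from its axis. A deep bore runs down it to the nut, in which the socket extension stands.
- clamp (a joint): Turn of extension, nut and dog together, rad, anticlockwise from above. 0 (a stop): dog points to the bed's -x, straight across the bar's place; 1.57: along -y, clear of it; far stop 1.65. Starts with the dog across. 0.1 N m of friction: stays where left. Dog: steel finger 18 wide, 10 thick, underside 47 mm above the table (3 mm over a seated bar), reaching 67 mm from the axis.
- clamp_grip (a point): Middle of the T-handle on the socket extension, on the axis of the turn, 158 mm above the table: a steel bar of diameter 15, 84 mm long, along this point's x axis, parallel to the dog (which points to this -x) and turning with it. 35 mm free below it, down to the housing. Take it across, from above.
- tape_roll: Bystander: cardboard-coloured tape roll, outer diameter 60, 25 mm high, lying loose on the bed at about x = -90, y = -110 mm of the bed; origin: centre of its underside.

How it is judged:
By the outcome, as a careful person would: the job done as asked, in the order asked, and still so for the second after the job is handed in, with the robot touching nothing.
It also fails if it takes over 72 s, if anything falls off the work surface, if the arm or the gripper's body presses on something with over 40 N, if the wrist force passes 120 N, or if a joint passes its speed limit or range.

ROBOT

A 7-joint arm with a two-finger parallel gripper is mounted at the origin on the work surface. World frame = base frame: x ahead of the robot, y to its left, z up, the work surface at z = 0. Lengths are in m, angles in rad, forces in N, time in s.
With the tool pointing down it reaches from about 0.4 to 0.85 m from the base axis. Payload 10.4 kg.
Tool frame: the origin (TCP) lies at the very end of the fingers, on their centre line; the grasp point (between the pads) lies 19 mm behind it; z points along the fingers, y is the line along which they close (so a half turn about z gives the same grasp; the last joint's range is limited). The gripper opens to 87 mm and grips with 3 to 60 N. Pads are 19 mm wide; open, the fingers measure 117 mm over their backs; the gripper's body (75 mm by 190 mm) begins 51 mm behind the grasp point.
Start: joints at [-1.308, 0.332, -0.065, 1.46, 0.022, 1.35, -0.088], TCP at [0.176, 0.6, 0.223] pointing down, gripper open.
Joint ranges: [-2.6, 2.6], [-0.5, 2.12], [-1.47, 1.34], [0.16, 2.42], [-1.27, 4.41], [0.06, 2.06], [-2.6, 2.6]. Speed limits (rad/s): [2.22, 2.22, 2.79, 2.79, 3.14, 3.14, 3.14].

INTERFACE

Orientations are given as a unit quaternion [x, y, z, w].
In Python, from bench import r gives the robot as it stands.
- The arm moves only by the shell command python3 -m crank 'ROWS' [FORCE]. ROWS is JSON, a list that holds one entry, the list of rows, each a list of 5 numbers: the shift along the tool's x, y, z in mm, then the turn about the tool's z in degrees, then the opening, from -1 (shut) to 1 (fully open). A call has 1 to 20 rows; each row is the pose to reach, as a shift and turn from the pose commanded when the call began, along the tool's axes at that moment; what a row does not reach only later rows make up. A row lasts 1/10 s, in which the tool goes at most 50 mm and 8.59 degrees, less where a joint would pass 70% of its speed; a pose out of reach is approached as far as the arm can. A call with a gripper value outside its range is refused whole. The fingers move at their own pace and stop on an object; FORCE is the grip in N (left out, the last holds). Time passes only in rows, so rows that repeat a pose let the fingers close. It gives the time, the measured TCP pose, the force, the opening and the grip force at its end, in the units of the state.
- r.read_state(): the state, without advancing time (a new reading comes with each control period).
- r.camera(name): name is "side" or "top" or "wrist"; returns a dict with "image" (420x560x3 uint8, red, green, blue), "vfov" (degrees; the focal length in pixels is half the picture's height over the tangent of half this angle, whatever the lens; pixels are square), "cx", "cy" (the principal point, pixels), "eye" and "attitude" of the camera in the world. Camera axes: x right, y down, z forward; pixel columns grow to the right and rows downward; lengths in m; the calibration is good to about 2 mm. A picture is of the moment at which its call begins. There is no depth.
- r.close_job(): hands the job in; it is judged then, once.
The state is a dict: "time": time; "joint_positions": joint angles; "joint_vel": joint speeds; "joint_torque": joint torques, N m; "ee_pos": TCP position; "eef_rot": TCP orientation; "ft_force": force on the tool from outside, world axes, zero at the start; "torque": the same for the moment, N m; "width": finger opening in m; "grip_force": force on a finger pad.
Only numpy, scipy, OpenCV 4.12 (cv2) and the standard library are available. Lean on these libraries where they do the work, as an engineer would, in place of code of your own. Each camera call takes 0.05 s, during which the arm holds its last target. There are 200 camera calls.

## Working session

There is one attempt and no reset: what is moved stays moved. The work goes in short steps, Python scripts to look and compute and a shell command to move; the robot and the scene stay as the last step left them, time stands still between calls to the robot, and variables do not carry over. Pictures are saved under pics/ and viewed, at most 10 in all, crops included, and the job is handed in when it is done.

```bash
mkdir -p pics; ls; python3 - <<'E'
from bench import r
import cv2,numpy as np
for n in("side","top","wrist"):
    c=r.camera(n); cv2.imwrite(f"pics/{n}0.png",c["image"][:,:,::-1])
    print(n,c["vfov"],c["cx"],c["cy"],c["eye"],c["attitude"])
s=r.read_state();print(s)
E
```

```text
pics
side 46.770490254942786 274.681098009524 215.79374984633597 [0.13205577 0.47919789 0.60346788] [-0.27671398  0.84495225 -0.4327289   0.14909985]
top 54.06436406135323 278.47067741388395 210.07927139175092 [ 0.40575357 -0.02971122  0.742454  ] [-0.64511399  0.7551193  -0.08805471  0.07661037]
wrist 61.86416041716149 280.897554167416 208.87724331830307 [0.09675763 0.62284917 0.38382142] [0.79147112 0.59237297 0.08976493 0.12087175]
{'time': 0.15, 'joint_positions': array([-1.30760652,  0.33271855, -0.06471041,  1.4606926 ,  0.02160198,
        1.34992005, -0.08850781]), 'joint_vel': array([-0.00139986, -0.00130942,  0.00071371, -0.00178125,  0.00033161,
       -0.00156106,  0.00025578]), 'joint_torque': array([ 1.00707759e-03, -6.23634553e+01,  2.49467493e-02, -3.90137672e+01,
       -6.12028269e-02,  3.73788248e-02,  6.68051530e-05]), 'ee_pos': array([0.17611345, 0.59938655, 0.22196848]), 'eef_rot': array([ 1.42400074e-01,  9.89809046e-01, -5.18848015e-04, -5.32642595e-05]), 'ft_force': array([-0.36833526, -0.05372054, -0.22184134]), 'torque': array([-0.04775283, -0.00459801,  0.00857585]), 'grip_force': 0.0, 'width': 0.08711718137272736}
```

View pics/side0.png

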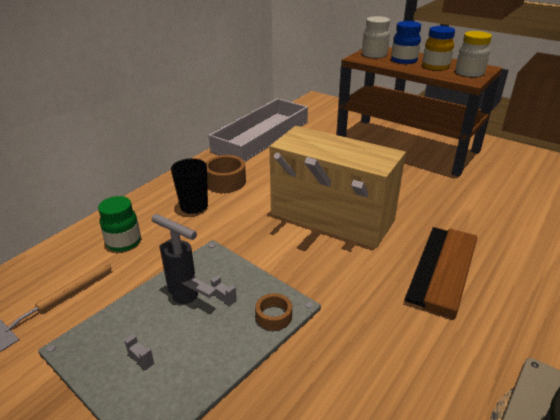

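View pics/top0.png

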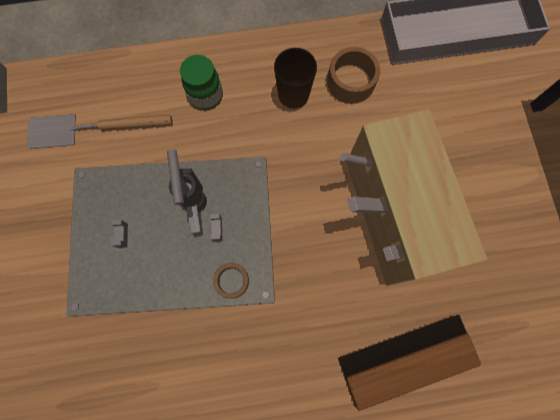

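The side and top views show the bed with its board corners (top ≈ (79,168), (268,158), (273,299), (68,312)) and the bin at right. The middle slot holds the long flat bar, the upper one the rod and the lower one the short stub. I'll enlarge these for pixel reading.

```bash
python3 - <<'E'
import cv2,numpy as np
t=cv2.imread("pics/top0.png");s=cv2.imread("pics/side0.png")
def g(im,x,y,w,h,f):
    o=cv2.resize(im[y:y+h,x:x+w],None,fx=f,fy=f,interpolation=cv2.INTER_CUBIC)
    o=cv2.convertScaleAbs(o,alpha=1.4,beta=15)
    for k in range(0,w,20):
        cv2.line(o,(k*f,0),(k*f,6),(0,0,255),1);cv2.putText(o,str(x+k),(k*f+1,16),0,.35,(0,0,255))
    for k in range(0,h,20):
        cv2.line(o,(0,k*f),(6,k*f),(0,0,255),1);cv2.putText(o,str(y+k),(8,k*f+4),0,.35,(0,0,255))
    return o
a=g(t,60,145,220,180,3); cv2.imwrite("pics/c1.png",a)
b=g(t,330,100,160,190,3); c=g(s,260,120,150,130,2)
o=np.zeros((570,790,3),np.uint8);o[:570,:480]=b;o[:260,485:785]=c
d=g(s,130,200,150,140,2);o[280:560,485:785]=d
cv2.imwrite("pics/c2.png",o)
E
```

```text
(no output)
```

View pics/c1.png

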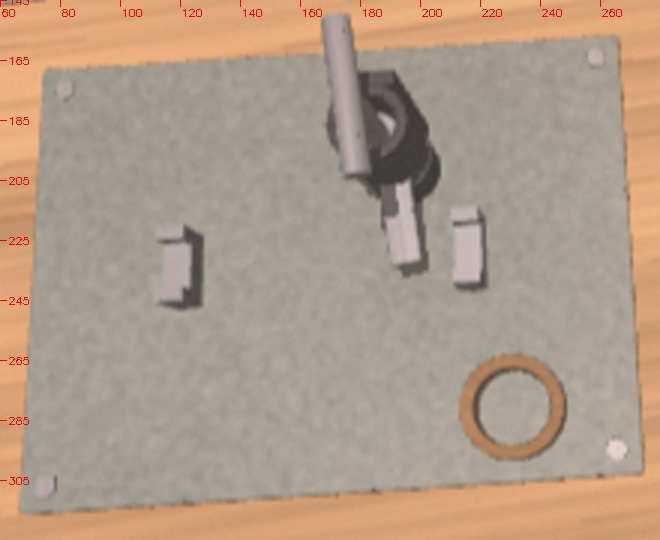

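View pics/c2.png

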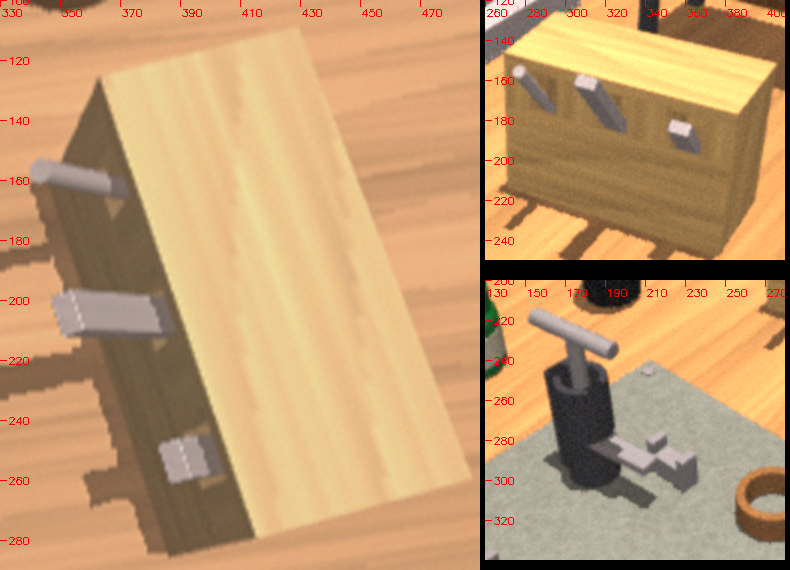

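Top crop: bed corners (75,168.7), (266,157.7), (274.3,302.7), (66.7,316). Bin roof corners (363.3,125.7), (430,109), (487,259.3), (414.7,279). The T-handle runs from (172,150) to (178.7,204), and the lay bar's end is at about (350,204). Now I'll fit the poses from both cameras.

```bash
cat > h.py <<'E'
import numpy as np
from scipy.spatial.transform import Rotation as R
from scipy.optimize import least_squares
CAM={"side":(46.770490254942786,274.681,215.794,[0.13205577,0.47919789,0.60346788],[-0.27671398,0.84495225,-0.4327289,0.14909985]),
"top":(54.06436406135323,278.471,210.079,[0.40575357,-0.02971122,0.742454],[-0.64511399,0.7551193,-0.08805471,0.07661037])}
def proj(c,P):
    v,cx,cy,e,q=CAM[c] if isinstance(c,str) else c
    f=210/np.tan(np.radians(v)/2); p=R.from_quat(q).inv().apply(np.atleast_2d(P)-e)
    return np.c_[cx+f*p[:,0]/p[:,2],cy+f*p[:,1]/p[:,2]]
def place(pose,P):
    x,y,a=pose; return R.from_euler('z',a).apply(np.atleast_2d(P))+[x,y,0]
def fit(obs,x0):
    fun=lambda s:np.concatenate([(proj(c,place(s,P))-np.array(px)).ravel() for c,P,px in obs])
    s=least_squares(fun,x0,loss='soft_l1'); return s.x,fun(s.x).reshape(-1,2)
E
python3 - <<'E'
from h import *
np.set_printoptions(precision=4,suppress=True)
bed=[("top",[.135,.18,.012],(75,168.7)),("top",[.135,-.18,.012],(266,157.7)),("top",[-.135,-.18,.012],(274.3,302.7)),("top",[-.135,.18,.012],(66.7,316)),
("side",[-.135,-.18,.012],(320,309)),("side",[.135,-.18,.012],(211.5,241)),("side",[.135,.18,.012],(45,348))]
bn=[("top",[.12,.0535,.162],(363.3,125.7)),("top",[.12,-.0535,.162],(430,109)),("top",[-.12,-.0535,.162],(487,259.3)),("top",[-.12,.0535,.162],(414.7,279)),("top",[-.12,.0535,0],(386.7,285.3)),
("side",[.12,.0535,.162],(270,146)),("side",[-.12,.0535,.162],(386,177.5)),("side",[-.12,-.0535,.162],(406,152.5)),("side",[-.12,.0535,0],(376.5,249))]
for n,o,sub in(("bed",bed,None),("bin",bn,None)):
  for cs in(("top",),("side",),("top","side")):
    oo=[q for q in o if q[0] in cs]
    x,res=fit(oo,[.5,0.3 if n=="bed" else -.25,.1])
    print(n,cs,x,np.abs(res).max(1))
  if n=="bed":
    g=place(x,[.055,-.045,.158]); print("grip",g,"saddle",place(x,[0,0,.032]))
    d=place(x,[[.097,-.045,.158],[.013,-.045,.158],[-.012,-.045,.047]]);print(proj("top",d),proj("side",d))
    print("tape",place(x,[-.09,-.11,.025]))
  else:
    print("slot",place(x,[0,.0535,.105]))
    u=np.array([0,np.cos(.855),np.sin(.855)]);print(u)
    for L in(0,.09,.1,.11):  # bar upper-end guess: underside on sill outer edge
      b=np.array([0,.0535,.105])+u*L; n_=np.array([0,-u[2],u[1]]); 
      print(L,proj("top",place(x,[b+[.01,0,0],b-[.01,0,0],b+n_*.012+[.01,0,0],b+n_*.012-[.01,0,0]])).ravel())
E
```

```text
bed ('top',) [ 0.5664  0.1429 -0.0951] [0.7967 1.0815 0.6908 0.5984]
bed ('side',) [ 0.5685  0.1496 -0.1158] [ 0.396   1.5152 10.9937]
bed ('top', 'side') [ 0.5666  0.1434 -0.0963] [0.9999 1.0561 0.7076 1.0009 4.0399 2.2925 7.1821]
grip [[0.6171 0.0933 0.158 ]] saddle [[0.5666 0.1434 0.032 ]]
[[175.4863 150.8467]
 [175.6169 204.6001]
 [191.5338 234.5776]] [[158.4309 215.7714]
 [192.7416 237.3065]
 [210.5817 298.4861]]
tape [[0.4665 0.0425 0.025 ]]
bin ('top',) [ 0.5398 -0.2639  0.1011] [0.5412 0.2871 0.3072 0.5015 0.7862]
bin ('side',) [ 0.5401 -0.2619  0.0952] [0.4703 0.2781 0.4498 0.3133]
bin ('top', 'side') [ 0.5401 -0.2635  0.099 ] [0.767  0.3822 0.2826 0.0285 1.1695 0.3436 0.941  0.8236 0.3696]
slot [[ 0.5348 -0.2103  0.105 ]]
[0.     0.6562 0.7546]
0 [376.7012 201.9112 380.5609 213.7068 383.3086 199.2567 387.2569 211.1642]
0.09 [348.233  200.1146 352.3321 213.2978 355.2792 197.1211 359.484  210.4443]
0.1 [344.65   199.8885 348.776  213.2463 351.7462 196.8519 355.9801 210.3534]
0.11 [340.9706 199.6562 345.1235 213.1933 348.117  196.5754 352.38   210.2601]
```

```bash
cat > go.py <<'E'
import sys
from bench import r
from h import *
def row(x,y,z,a,grasp=True):
    """shift/turn for grasp point (or TCP) at x,y,z [m] and tool-x azimuth a [deg]"""
    s=r.read_state(); Q=R.from_quat(s["eef_rot"]); p=np.array([x,y,z-(.019 if grasp else 0)])
    d=Q.inv().apply(p-s["ee_pos"])*1000; X=Q.apply([1,0,0]); az=np.degrees(np.arctan2(X[1],X[0]))
    t=-((a-az+180)%360-180)
    print("t",round(s["time"],2),"az",round(az,1),"row",np.round(d,1),round(t,1),"F",np.round(s["ft_force"],1),"w",round(s["width"],4))
if __name__=="__main__": row(*map(float,sys.argv[1:5]))
E
python3 go.py .617 .093 .245 1.4
```

```text
t 0.15 az 163.6 row [-565.8 -361.6   -3.6] 162.2 F [-0.4 -0.1 -0.2] w 0.0871
```

```bash
python3 -m crank '[[[-566,-362,-4,162,1],[-566,-362,-4,162,1],[-566,-362,-4,162,1],[-566,-362,-4,162,1],[-566,-362,-4,162,1],[-566,-362,-4,162,1],[-566,-362,-4,162,1],[-566,-362,-4,162,1],[-566,-362,-4,162,1],[-566,-362,-4,162,1],[-566,-362,-4,162,1],[-566,-362,-4,162,1],[-566,-362,-4,162,1],[-566,-362,-4,162,1],[-566,-362,-4,162,1],[-566,-362,-4,162,1],[-566,-362,-4,162,1],[-566,-362,-4,162,1],[-566,-362,-4,162,1],[-566,-362,-4,162,1]]]' && python3 go.py .617 .093 .245 1.4; python3 - <<'E'
from bench import r
import cv2
c=r.camera("wrist");cv2.imwrite("pics/w1.png",c["image"][:,:,::-1]);print([c[k] for k in("vfov","cx","cy","eye","attitude")])
from h import *
C=[c[k] for k in("vfov","cx","cy","eye","attitude")]
P=place([.5666,.1434,-.0963],[[.097,-.045,.158],[.013,-.045,.158],[.055,-.045,.115],[.0,-.085,.032],[0,.085,.032]])
print(proj(C,P).round(1))
E
```

```text
time: 2.15
ee_pos: [0.617, 0.0929, 0.2262]
eef_rot: [1.0, 0.013, -0.0, 0.0]
ft_force: [0.7, -0.1, 0.3]
width: 0.0867
grip_force: 0.0
t 2.15 az 1.5 row [ 0.  -0.1  0.2] 0.1 F [ 0.7 -0.1  0.3] w 0.0867
[61.86416041716149, 280.897554167416, 208.87724331830307, array([0.69770632, 0.09541918, 0.38813704]), array([ 0.70830382, -0.68994924, -0.10391722,  0.10713054])]
[[288.4 162.5]
 [273.6 276. ]
 [280.7 204.6]
 [310.9 235.3]
 [154.  217.3]]
```

View pics/w1.png

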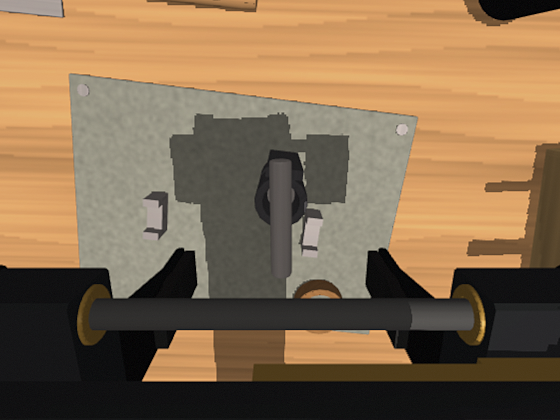

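The wrist view shows the handle vertical from (280,160) to (282,277), so it lies along tool x. Its centre and the saddles at (155,215) and (313,232) match the fit within about 2 px. Next I descend and grip.

```bash
python3 -m crank '[[[0,0,40,0,1],[0,0,75,0,1],[0,0,87,0,1],[0,0,87,0,-1],[0,0,87,0,-1],[0,0,87,0,-1],[0,0,87,0,-1],[0,0,87,0,-1],[0,0,87,0,-1],[0,0,87,0,-1],[0,0,87,0,-1],[0,0,87,0,-1]]]' 40 && python3 go.py .617 .093 .158 84.5
```

```text
time: 3.4
ee_pos: [0.6171, 0.0928, 0.1395]
eef_rot: [1.0, 0.014, -0.0, -0.0]
ft_force: [-0.1, -0.9, 0.9]
width: 0.023
grip_force: 0.0
t 3.4 az 1.6 row [-0.1 -0.2  0.5] -82.9 F [-0.1 -0.9  0.9] w 0.023
```

```bash
python3 -m crank '[[[0,0,0,0,-1],[0,0,0,0,-1],[0,0,0,-8,-1],[0,0,0,-15,-1],[0,0,0,-22,-1],[0,0,0,-29,-1],[0,0,0,-36,-1],[0,0,0,-43,-1],[0,0,0,-50,-1],[0,0,0,-57,-1],[0,0,0,-64,-1],[0,0,0,-71,-1],[0,0,0,-77,-1],[0,0,0,-82,-1],[0,0,0,-83,-1],[0,0,0,-83,-1]]]' && python3 go.py .617 .093 .158 84.5
```

```text
time: 5.0
ee_pos: [0.6192, 0.091, 0.1396]
eef_rot: [0.74, 0.673, 0.001, 0.002]
ft_force: [11.0, -3.6, -5.9]
width: 0.0136
grip_force: 40.0
t 5.0 az 84.6 row [ 1.8 -2.4  0.6] 0.1 F [11.  -3.6 -5.9] w 0.0136
```

```bash
python3 -m crank '[[[0,0,0,0,1],[0,0,0,0,1],[0,0,0,0,1],[0,0,0,0,1],[0,0,0,0,1],[0,0,0,0,1],[0,0,-50,0,1],[0,0,-90,0,1],[0,0,-90,0,1]]]' && python3 go.py .57 -.1 .25 95.7;  python3 - <<'E'
from bench import r
import cv2,numpy as np
c=r.camera("wrist");d=r.camera("top")
o=np.hstack([c["image"][:,:,::-1],d["image"][:,:,::-1]])[:, :]
cv2.imwrite("pics/w2.png",cv2.resize(o,(800,300),interpolation=cv2.INTER_AREA))
E
```

```text
time: 5.9
ee_pos: [0.6197, 0.0929, 0.2359]
eef_rot: [0.74, 0.673, 0.004, 0.002]
ft_force: [0.3, -0.2, 0.2]
width: 0.0775
grip_force: 0.0
t 5.9 az 84.6 row [-196.7  -31.4    4. ] -11.1 F [ 0.3 -0.2  0.2] w 0.0775
```

View pics/w2.png

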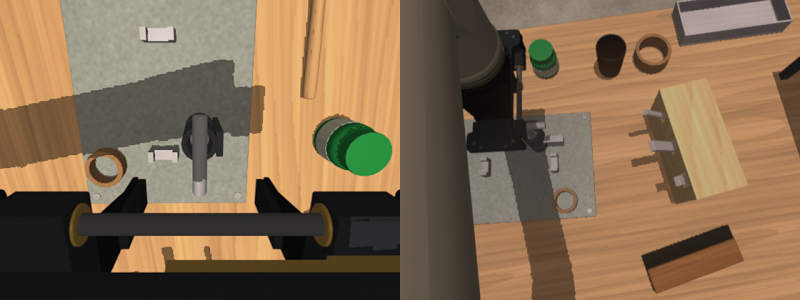

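The dog now points along −y, clear of the saddles, and the tape and bars are undisturbed. Next is the bar grasp.

```bash
python3 - <<'E'
from h import *
B=[.5401,-.2635,.099];u=np.array([0,.656,.755]);n=np.array([0,-.755,.656])
for L in(.1,.105,.11):
    b=np.array([0,.0535,.1119])+u*L
    print(L,proj("top",place(B,[b+[.01,0,0],b-[.01,0,0],b+n*.012+[.01,0,0],b+n*.012-[.01,0,0]])).round(1).ravel(), proj("side",place(B,[b+n*.012+[.01,0,0],b+n*.012-[.01,0,0],b-[.01,0,0]])).round(1).ravel())
print(place(B,np.array([0,.0535,.1119])+u*.045+n*.006))
E
python3 go.py .532 -.185 .235 95.7
```

```text
0.1 [345.4 198.6 349.6 212.1 352.6 195.5 356.9 209.1] [306.6 156.  316.8 158.8 314.3 165. ]
0.105 [343.6 198.5 347.8 212.1 350.8 195.3 355.1 209.1] [305.7 154.9 316.  157.7 313.5 163.9]
0.11 [341.7 198.3 345.9 212.  348.9 195.2 353.3 209. ] [304.9 153.7 315.2 156.5 312.6 162.8]
[[ 0.53234218 -0.18539433  0.149811  ]]
t 6.0 az 84.6 row [-284.7  -59.2   14.1] -11.1 F [ 0.6 -0.4 -0.9] w 0.0836
```

```bash
python3 -m crank '[[[-50,-10,0,-8,0.3],[-100,-20,0,-11,0.3],[-150,-30,0,-11,0.3],[-200,-40,5,-11,0.3],[-245,-50,10,-11,0.3],[-285,-59,14,-11,0.3],[-285,-59,14,-11,0.3],[-285,-59,14,-11,0.3],[-285,-59,14,-11,0.3]]]' && python3 go.py .532 -.188 .146 95.7;  python3 - <<'E'
from bench import r
import cv2,numpy as np
c=r.camera("wrist");d=r.camera("side")
C=[c[k] for k in("vfov","cx","cy","eye","attitude")]
from h import *
B=[.5401,-.2635,.099];u=np.array([0,.656,.755]);n=np.array([0,-.755,.656])
b=np.array([0,.0535,.1119])+u*.1
print(proj(C,place(B,[b+[.01,0,0],b-[.01,0,0],b+n*.012+[.01,0,0],b+n*.012-[.01,0,0],[.12,.0535,.162],[-.12,.0535,.162]])).round(1).tolist())
o=np.hstack([c["image"][:,:,::-1],d["image"][60:260,240:440,::-1].repeat(2,0).repeat(2,1)[:, :240].copy() if 0 else cv2.copyMakeBorder(d["image"][100:280,230:430,::-1],0,240,0,0,cv2.BORDER_CONSTANT)])
cv2.imwrite("pics/w3.png",o);print(o.shape)
E
```

```text
time: 6.9
ee_pos: [0.5319, -0.1839, 0.2147]
eef_rot: [0.671, 0.742, -0.0, -0.001]
ft_force: [-0.5, 1.3, -0.7]
width: 0.0563
grip_force: 0.0
t 6.9 az 95.7 row [-4.2 -0.2 87.7] 0.0 F [-0.5  1.3 -0.7] w 0.0563
[[300.9, 181.7], [264.7, 181.7], [301.4, 201.4], [264.3, 201.3], [459.6, 268.2], [105.0, 268.0]]
(420, 760, 3)
```

View pics/w3.png

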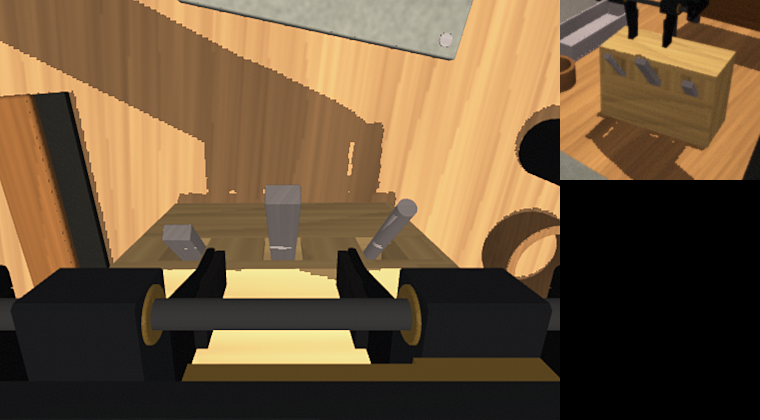

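The bar end spans x 265–301 at rows 185–204, which puts about 95 mm out of the slot, with lateral position spot on. Descend to s≈181 mm from the low end and grip.

```bash
python3 -m crank '[[[-6,0,40,0,0.3],[-6,0,75,0,0.3],[-6.5,0,90,0,0.3],[-6.5,0,90,0,0.3],[-6.5,0,90,0,-1],[-6.5,0,90,0,-1],[-6.5,0,90,0,-1],[-6.5,0,90,0,-1],[-6.5,0,90,0,-1],[-6.5,0,90,0,-1],[-6.5,0,90,0,-1],[-6.5,0,90,0,-1],[-6.5,0,90,0,-1],[-6.5,0,90,0,-1]]]' 60 && python3 go.py .533 -.1905 .1435 95.7
```

```text
time: 8.4
ee_pos: [0.5326, -0.1918, 0.1257]
eef_rot: [0.671, 0.741, 0.0, 0.0]
ft_force: [0.7, 0.8, 2.8]
width: 0.0194
grip_force: 60.0
t 8.4 az 95.6 row [1.3 0.5 1.2] -0.1 F [0.7 0.8 2.8] w 0.0194
```

```bash
python3 -m crank '[[[3,0,-4,0,-1],[10,0,-11.5,0,-1],[20,0,-23,0,-1],[30,0,-34.5,0,-1],[40,0,-46,0,-1],[50,0,-57.5,0,-1],[60,0,-69,0,-1],[70,0,-80.5,0,-1],[80,0,-92,0,-1],[90,0,-103.5,0,-1],[100,0,-115,0,-1],[110,0,-126.5,0,-1],[120,0,-138,0,-1],[130,0,-149.5,0,-1],[130,0,-150,0,-1]]]' && python3 go.py .57 .2 .30 84.5;  python3 - <<'E'
from bench import r
import cv2,numpy as np
c=r.camera("wrist");d=r.camera("side")
o=np.hstack([c["image"],d["image"]])[:,:,::-1]
cv2.imwrite("pics/w4.png",cv2.resize(o,(800,300),interpolation=cv2.INTER_AREA))
E
```

```text
time: 9.9
ee_pos: [0.5203, -0.0607, 0.2772]
eef_rot: [0.671, 0.742, 0.001, 0.001]
ft_force: [-0.3, -0.5, -1.3]
width: 0.0194
grip_force: 60.0
t 9.9 az 95.8 row [254.5  75.6  -3.4] 11.3 F [-0.3 -0.5 -1.3] w 0.0194
```

View pics/w4.png

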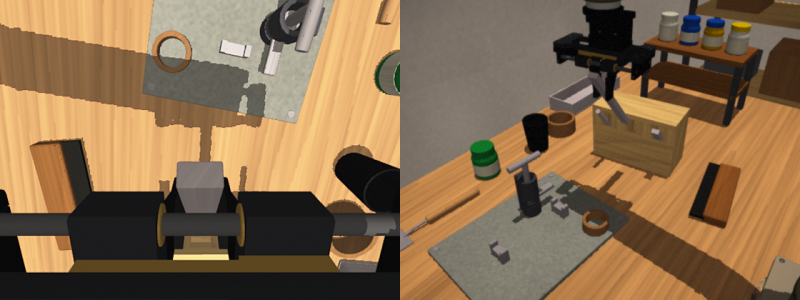

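The bar is free of the bin and still at its slope. The other two bars and the tape are in place. I'll refine the bed pose by matching edges in the saved pictures and move over the bed.

```bash
python3 - <<'E'
from h import *
import cv2
W=(61.86416041716149,280.8976,208.8772,[0.69770632,0.09541918,0.38813704],[0.70830382,-0.68994924,-0.10391722,0.10713054])
def seg(a,b,n=40): return np.linspace(a,b,n)
pts=[]
for yc in(-.085,.085):
  for x0,x1 in((.014,.022),(-.022,-.014)):
    q=[[x0,yc-.008,.044],[x1,yc-.008,.044],[x1,yc+.008,.044],[x0,yc+.008,.044]]
    for i in range(4): pts.append(seg(q[i],q[(i+1)%4],12))
S=np.vstack(pts)
q=[[.135,.18,.012],[.135,-.18,.012],[-.135,-.18,.012],[-.135,.18,.012]]
Bd=np.vstack([seg(q[i],q[(i+1)%4]) for i in range(4)])
def dt(f,mask=None):
    e=cv2.Canny(cv2.GaussianBlur(cv2.imread(f,0),(3,3),0),40,100)
    if mask: e[mask:]=0
    return cv2.distanceTransform(255-e,cv2.DIST_L2,5)
D={"top":("top",dt("pics/top0.png")),"w1":(W,dt("pics/w1.png"))}
def cost(s,cams,P):
    o=[]
    for k in cams:
        c,d=D[k];p=proj(c,place(s,P)).astype(np.float32)
        v=cv2.remap(d,p[:,0].reshape(-1,1),p[:,1].reshape(-1,1),cv2.INTER_LINEAR,borderValue=6)
        o.append(np.minimum(v.ravel(),6))
    return np.concatenate(o)
from scipy.optimize import minimize
for nm,cams,P in(("top saddles",["top"],S),("w1 saddles",["w1"],S),("top board",["top"],Bd),("both all",["top","w1"],np.vstack([S,S,Bd]))):
    best=min((minimize(lambda s:cost(s,cams,P).mean(),[.5666+a,.1434+b,-.0963+c],method="Nelder-Mead",options=dict(initial_simplex=[[.5666+a,.1434+b,-.0963+c],[.5706+a,.1434+b,-.0963+c],[.5666+a,.1474+b,-.0963+c],[.5666+a,.1434+b,-.0763+c]])) for a in(-.003,.002) for b in(-.003,.002) for c in(0,-.015)),key=lambda m:m.fun)
    print(nm,best.x.round(4),round(best.fun,2))
E
```

```text
top saddles [ 0.5613  0.1404 -0.0941] 0.79
w1 saddles [ 0.5714  0.1425 -0.1247] 1.31
top board [ 0.5675  0.1426 -0.095 ] 2.64
both all [ 0.5683  0.1431 -0.0909] 1.79
```

```bash
python3 -m crank '[[[0,0,-20,0,-1],[25,10,-30,0,-1],[60,20,-30,0,-1],[100,30,-30,4,-1],[140,42,-30,8,-1],[180,54,-30,11,-1],[220,65,-30,11,-1],[245,70,-30,11,-1],[254,76,-30,11,-1],[254,76,-30,11,-1],[254,76,-30,11,-1],[254,76,-30,11,-1]]]'
```

```text
time: 11.2
ee_pos: [0.5707, 0.1954, 0.3057]
eef_rot: [0.74, 0.672, -0.0, 0.0]
ft_force: [-1.0, 0.8, -2.2]
width: 0.0195
grip_force: 60.0
```

```bash
python3 go.py .5708 .173 .235 84.7
```

```text
t 11.2 az 84.5 row [-22.3   2.2  89.8] -0.2 F [-1.   0.8 -2.2] w 0.0195
```

```bash
python3 -m crank '[[[-10,1,30,0,-1],[-20,2,60,0,-1],[-22,2,85,0,-1],[-22,2,90,0,-1],[-22,2,90,0,-1],[-22,2,90,0,-1]]]';  python3 - <<'E'
from bench import r
import cv2,numpy as np
from h import *
c=r.camera("wrist");d=r.camera("side");t=r.camera("top")
C=[c[k] for k in("vfov","cx","cy","eye","attitude")]
np.save("C5.npy",np.array(C,dtype=object),allow_pickle=True)
P=place([.568,.143,-.093],[[.022,.077,.044],[.014,.077,.044],[-.014,.077,.044],[-.022,.077,.044],[.022,.093,.044],[-.022,.093,.044]])
print(proj(C,P).round(1).tolist())
s=r.read_state();Q=R.from_quat(s["eef_rot"]);g=s["ee_pos"]+Q.apply([0,0,-.019]);print("grip",g)
X=Q.apply([1,0,0]);u=X*.656+np.array([0,0,.755]);n=-X*.755+np.array([0,0,.656]);Y=Q.apply([0,1,0])
e=g+u*.0585
print("end",proj(C,[e+n*.006+Y*.01,e+n*.006-Y*.01,e-n*.006+Y*.01,e-n*.006-Y*.01]).round(1).tolist())
t_=g-u*.1815
print("tip side",proj("side",[t_-n*.006,e-n*.006,t_+n*.006]).round(1).tolist(),t_-n*.006)
im=c["image"][:,:,::-1]
a=cv2.resize(im[60:330,130:430],None,fx=1.6,fy=1.6,interpolation=cv2.INTER_CUBIC)
b=cv2.resize(d["image"][150:400,50:250,::-1],None,fx=1.5,fy=1.5,interpolation=cv2.INTER_CUBIC)
o=np.zeros((500,790,3),np.uint8);o[:432,:480]=a;o[:375,485:785]=b
cv2.imwrite("pics/w5.png",o)
E
```

```text
time: 11.8
ee_pos: [0.571, 0.1757, 0.2172]
eef_rot: [0.74, 0.673, 0.001, 0.0]
ft_force: [-0.2, 0.6, -2.0]
width: 0.0194
grip_force: 60.0
[[304.4, 142.2], [295.9, 142.2], [266.3, 142.2], [257.9, 142.2], [304.7, 124.8], [257.5, 124.9]]
grip [0.57085048 0.17594413 0.23591661]
end [[317.1, 266.9], [250.4, 267.0], [315.4, 229.3], [251.7, 229.4]]
tip side [[219.5, 260.7], [109.9, 210.2], [223.3, 254.2]] [0.56015274 0.0619109  0.09481468]
```

View pics/w5.png

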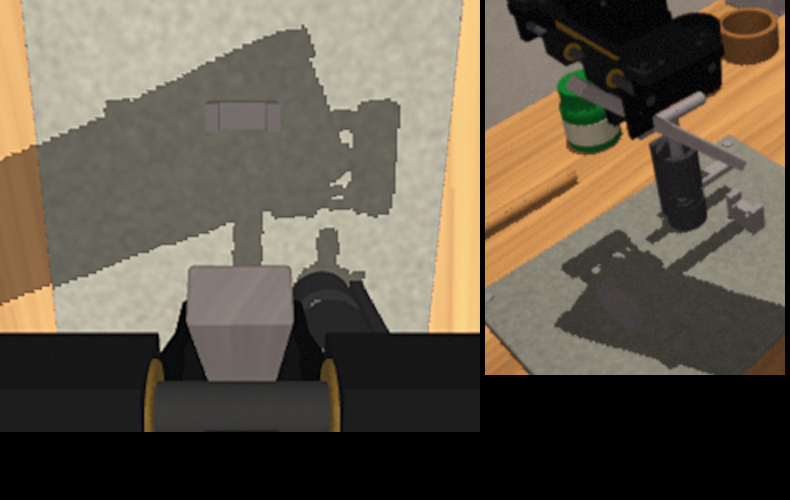

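The saddle spans x 259–305 in the full wrist image, within 1 px of prediction. The bar end is at x 247–312, about 1.5 mm towards −x relative to the saddles. The side view shows the bar tip at (221,260) as predicted, so its slope has held. Next I shift +1.7 mm and touch the low end down beyond the −y saddle.

```bash
python3 -m crank '[[[-20,1.7,0,0,-1],[-34.5,1.7,0,0,-1],[-34.5,1.7,25,0,-1],[-34.5,1.7,50,0,-1],[-34.5,1.7,65,0,-1],[-34.5,1.7,73,0,-1],[-34.5,1.7,77,0,-1],[-34.5,1.7,80,0,-1],[-34.5,1.7,82,0,-1],[-34.5,1.7,84,0,-1],[-34.5,1.7,84,0,-1]]]' 60; python3 go.py .5679 .1415 .153 84.7
```

```text
time: 13.05
ee_pos: [0.5692, 0.1417, 0.1322]
eef_rot: [0.739, 0.673, 0.001, 0.0]
ft_force: [-1.0, 0.7, 2.5]
width: 0.0193
grip_force: 60.0
t 13.05 az 84.7 row [-0.3 -1.3 -1.8] -0.0 F [-1.   0.7  2.5] w 0.0193
```

```bash
python3 -m crank '[[[6,0,4,0,-1],[11.5,0,7.5,0,-1],[19,0,12,0,-1],[26.5,0,16.5,0,-1],[32,0,22,0,-1],[38,0,28,0,-1],[42,0,33.5,0,-1],[46,0,39,0,-1],[49.5,0,44.5,0,-1],[53,0,50,0,-1],[56,0,56,0,-1],[59,0,62,0,-1],[61,0,68,0,-1],[62,0,74,0,-1],[62,0,74,0,-1]]]' 25; python3 go.py .5735 .2024 .0646 84.7;python3 - <<'E'
from bench import r
import cv2,numpy as np
d=r.camera("side")
cv2.imwrite("pics/s6.png",cv2.resize(d["image"][150:400,40:300,::-1],None,fx=2.2,fy=2.2,interpolation=cv2.INTER_CUBIC))
E
```

```text
time: 14.55
ee_pos: [0.5742, 0.2034, 0.0567]
eef_rot: [0.739, 0.673, -0.0, -0.0]
ft_force: [-0.1, 0.5, 0.8]
width: 0.0199
grip_force: 25.0
t 14.55 az 84.7 row [-1.1 -0.6 11.1] -0.0 F [-0.1  0.5  0.8] w 0.0199
```

```bash
python3 -m crank '[[[-1,-0.5,6,0,-1],[-1,-0.5,11,0,-1],[-1,-0.5,17,0,-1],[0,-0.5,22,0,-1],[0,-0.5,27,0,-1],[0,-0.5,31,0,-1],[0,-0.5,34,0,-1],[0,-0.5,35.5,0,-1],[0,-0.5,36.5,0,-1],[0,-0.5,36.5,0,-1]]]' 25; python3 go.py .5735 .2024 .038 84.7;python3 - <<'E'
from bench import r
import cv2,numpy as np
from h import *
d=r.camera("side")
P=place([.568,.143,-.093],[[0,-.12,.038],[0,.12,.038]]);print(proj("side",P)-[40,150])
cv2.imwrite("pics/s7.png",cv2.resize(d["image"][150:400,40:300,::-1],None,fx=2.2,fy=2.2,interpolation=cv2.INTER_CUBIC))
E
```

```text
time: 15.6
ee_pos: [0.5741, 0.2029, 0.0212]
eef_rot: [0.74, 0.673, 0.0, -0.0]
ft_force: [-0.7, 0.9, 0.3]
width: 0.0197
grip_force: 25.0
t 15.6 az 84.6 row [-0.6 -0.6  2.2] -0.1 F [-0.7  0.9  0.3] w 0.0197
[[198.58276307 124.73788236]
 [ 77.91315688 211.31750844]]
```

```bash
python3 -m crank '[[[0,0,1,0,-1],[0,0,2,0,-1],[0,0,2,0,-1]]]' 25; python3 -m crank '[[[0,0,0.5,0,-1],[0,0,1,0,-1],[0,0,1,0,-1]]]' 25
```

```text
time: 15.95
ee_pos: [0.5742, 0.203, 0.0209]
eef_rot: [0.74, 0.673, 0.0, -0.0]
ft_force: [-8.0, -2.5, 20.0]
width: 0.02
grip_force: 25.0
time: 16.25
ee_pos: [0.5742, 0.203, 0.0209]
eef_rot: [0.74, 0.673, 0.0, -0.0]
ft_force: [-12.6, -3.1, 29.4]
width: 0.0197
grip_force: 25.0
```

```bash
python3 -m crank '[[[0,0,-1.5,0,-1],[0,0,-2.7,0,-1],[0,0,-2.7,0,-1]]]' 10; python3 -m crank '[[[0,0,0,0,-0.3],[0,0,0,0,0],[0,0,0,0,0.3],[0,0,0,0,0.5],[0,0,0,0,0.5],[0,0,0,0,0.5],[0,0,-30,0,0.5],[0,0,-75,0,0.5],[0,0,-120,0,0.5],[0,0,-150,0,0.5],[0,0,-180,0,0.5],[0,0,-180,0,0.5],[0,0,-180,0,0.5]]]'; python3 - <<'E'
from bench import r
import cv2,numpy as np
from h import *
c=r.camera("wrist");d=r.camera("side");t=r.camera("top")
C=[c[k] for k in("vfov","cx","cy","eye","attitude")]
P=place([.568,.143,-.093],[[a,b,.044] for b in(.12,-.12) for a in(-.01,.01)]+[[a,b,.044] for b in(.093,-.077) for a in(-.022,.022)])
for n,k in(("wrist",C),("side","side"),("top","top")): print(n,proj(k,P).round(1).tolist())
a=cv2.resize(d["image"][215:400,20:270,::-1],None,fx=1.6,fy=1.6,interpolation=cv2.INTER_CUBIC)
w=cv2.resize(c["image"][0:300,150:410,::-1],None,fx=1.5,fy=1.5,interpolation=cv2.INTER_CUBIC)
o=np.zeros((600,795,3),np.uint8);o[:296,:400]=a;o[:450,405:795]=w
e=t["image"][140:330,60:290,::-1];e=cv2.resize(e,None,fx=1.5,fy=1.5,interpolation=cv2.INTER_CUBIC);o[300:585,:345]=e
cv2.imwrite("pics/s8.png",o)
E
```

```text
time: 16.55
ee_pos: [0.5742, 0.2028, 0.0209]
eef_rot: [0.74, 0.673, 0.0, 0.0]
ft_force: [-1.7, -0.3, 4.2]
width: 0.0198
grip_force: 10.0
time: 17.85
ee_pos: [0.5743, 0.203, 0.2011]
eef_rot: [0.739, 0.673, 0.001, 0.0]
ft_force: [-1.0, -0.0, -1.2]
width: 0.0651
grip_force: 0.0
wrist [[269.3, 126.5], [291.8, 126.4], [271.7, 351.9], [290.0, 351.9], [256.5, 156.8], [304.7, 156.8], [259.9, 317.9], [301.7, 317.8]]
side [[121.1, 362.5], [113.1, 354.8], [242.5, 274.7], [234.3, 269.5], [142.2, 355.3], [124.5, 339.2], [229.0, 291.5], [210.9, 279.3]]
top [[95.9, 238.9], [96.4, 227.5], [235.5, 230.1], [235.1, 218.8], [111.5, 244.8], [112.2, 219.7], [210.8, 238.5], [210.1, 213.6]]
```

View pics/s8.png

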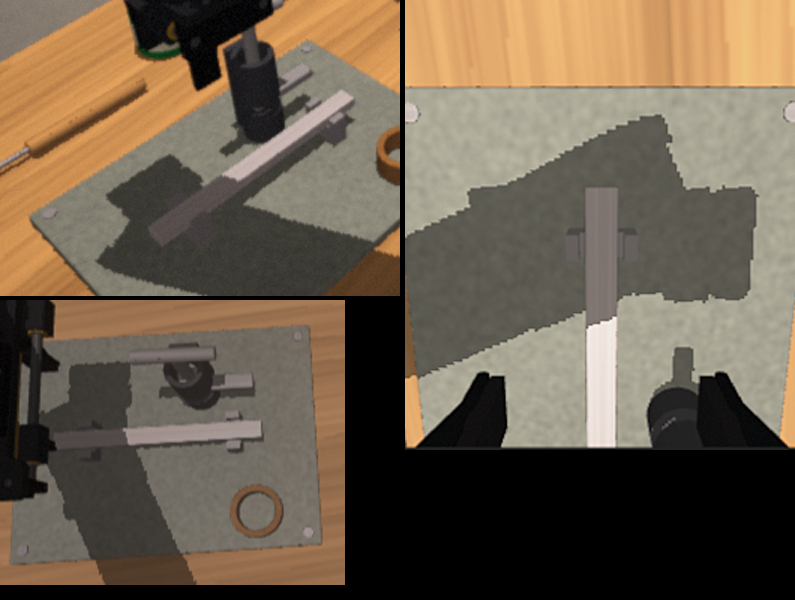

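The bar is seated flat between both cheeks and centred: about 26 mm past the +y saddle, with its right end at top pixel (234,227) as predicted. The dog is clear and the tape is in place. Now the handle again.

```bash
python3 go.py .619 .0925 .22 84.6; python3 go.py .619 .0925 .158 84.6
```

```text
t 18.0 az 84.6 row [-105.4   55.7   -1.7] 0.0 F [0.1 0.6 0.6] w 0.0651
t 18.0 az 84.6 row [-105.3   55.8   60.3] 0.0 F [0.1 0.6 0.6] w 0.0651
```

```bash
python3 -m crank '[[[-35,18,-2,0,1],[-70,37,-2,0,1],[-105,56,-2,0,1],[-105,56,-2,0,1],[-105,56,-2,0,1],[-105,56,20,0,1],[-105,56,40,0,1],[-105,56,55,0,1],[-105,56,60,0,1],[-105,56,60,0,-1],[-105,56,60,0,-1],[-105,56,60,0,-1],[-105,56,60,0,-1],[-105,56,60,0,-1],[-105,56,60,0,-1],[-105,56,60,0,-1],[-105,56,60,0,-1],[-105,56,60,0,-1],[-105,56,60,0,-1],[-105,56,60,0,-1]]]' 40; python3 -m crank '[[[0,0,0,0,-1],[0,0,0,0,-1],[0,0,0,0,-1]]]'; python3 go.py .619 .0925 .158 -5.3
```

```text
time: 20.0
ee_pos: [0.6194, 0.0932, 0.1407]
eef_rot: [0.739, 0.673, -0.0, -0.001]
ft_force: [-3.3, 0.6, 2.7]
width: 0.0136
grip_force: 40.0
time: 20.3
ee_pos: [0.6194, 0.0931, 0.1407]
eef_rot: [0.739, 0.673, -0.0, -0.0]
ft_force: [-4.6, 0.5, 3.3]
width: 0.0138
grip_force: 40.0
t 20.3 az 84.6 row [-0.7 -0.4  1.7] 89.9 F [-4.6  0.5  3.3] w 0.0138
```

```bash
python3 -m crank '[[[0,0,0,7,-1],[0,0,0,14,-1],[0,0,0,21,-1],[0,0,0,28,-1],[0,0,0,35,-1],[0,0,0,42,-1],[0,0,0,49,-1],[0,0,0,56,-1],[0,0,0,63,-1],[0,0,0,70,-1],[0,0,0,77,-1],[0,0,0,82,-1],[0,0,0,86,-1],[0,0,0,88,-1],[0,0,0,88,-1]]]'; python3 go.py .619 .0925 .158 -5.3;python3 -m crank '[[[0,0,0,1,-1],[0,0,0,2,-1],[0,0,0,3,-1],[0,0,0,3,-1]]]'; python3 -c "
from bench import r;s=r.read_state();print(s['torque'],s['ft_force'])"; python3 go.py .619 .0925 .158 -5.3
```

```text
time: 21.8
ee_pos: [0.6194, 0.0932, 0.1407]
eef_rot: [1.0, -0.03, -0.001, 0.0]
ft_force: [-6.6, 0.1, 3.3]
width: 0.0139
grip_force: 40.0
t 21.8 az -3.4 row [-0.3  0.7  1.7] 1.9 F [-6.6  0.1  3.3] w 0.0139
time: 22.2
ee_pos: [0.6194, 0.0932, 0.1407]
eef_rot: [0.998, -0.056, -0.001, 0.0]
ft_force: [-5.1, 0.1, 4.3]
width: 0.0137
grip_force: 40.2
[-0.04720501  1.39958942  0.2860705 ] [-5.09946756  0.0814673   4.29500048]
t 22.2 az -6.4 row [-0.3  0.7  1.7] -1.1 F [-5.1  0.1  4.3] w 0.0137
```

```bash
python3 -m crank '[[[0,0,0,1.5,-1],[0,0,0,1.5,-1],[0,0,0,1.5,-1]]]'; python3 -c "
from bench import r;s=r.read_state();print(s['torque'])"; python3 go.py .619 .0925 .158 -5.3
```

```text
time: 22.5
ee_pos: [0.6194, 0.0932, 0.1407]
eef_rot: [0.998, -0.068, -0.001, 0.0]
ft_force: [-5.5, -0.7, 3.4]
width: 0.0139
grip_force: 41.0
[-0.15149868  1.46986594  0.61331275]
t 22.5 az -7.8 row [-0.3  0.8  1.7] -2.5 F [-5.5 -0.7  3.4] w 0.0139
```

The moment rises to 0.6 N m, so the dog is at its stop. Release and retreat.

```bash
python3 -m crank '[[[0,0,0,-1,-1],[0,0,0,-1,1],[0,0,0,-1,1],[0,0,0,-1,1],[0,0,0,-1,1],[0,0,0,-1,1],[0,0,0,-1,1],[0,0,0,-1,1],[0,0,-40,-1,1],[0,0,-90,-1,1],[0,0,-140,-1,1],[-50,0,-160,-1,1],[-100,0,-160,-1,1],[-150,0,-160,-1,1],[-150,0,-160,-1,1],[-150,0,-160,-1,1]]]'; python3 - <<'E'
from bench import r
import cv2,numpy as np
from h import *
d=r.camera("side");w=r.camera("wrist")
cv2.imwrite("pics/fs.png",d["image"][:,:,::-1]);cv2.imwrite("pics/fw.png",w["image"][:,:,::-1])
C=[w[k] for k in("vfov","cx","cy","eye","attitude")]
g=lambda i:cv2.cvtColor(i,cv2.COLOR_RGB2GRAY)
B=[.568,.143,-.093]
# compare predicted handle axis (th=0) with line measured along it: brightness across sections
for n,k,im in(("side","side",g(d["image"])),("wrist",C,g(w["image"]))):
    for th in(-.05,0,.05,.1,.15):
        a=np.pi+th; P=np.array([[.055+L*np.cos(a),-.045+L*np.sin(a),.057] for L in np.linspace(.03,.064,12)])
        e=[]
        for s in(-.007,.007): e.append(P+[ -s*np.sin(a),s*np.cos(a),0])
        px=[proj(k,place(B,q)).astype(np.float32) for q in(P,*e)]
        v=[cv2.remap(im,p[:,:1].copy(),p[:,1:].copy(),1).ravel() for p in px]
        print(n,th,[int(x.mean()) for x in v],[int(x.std()) for x in v],px[0][-1].round(0))
E
```

```text
time: 24.1
ee_pos: [0.4707, 0.1142, 0.3015]
eef_rot: [0.998, -0.059, 0.0, -0.001]
ft_force: [0.8, -1.6, -1.0]
width: 0.0871
grip_force: 0.0
side -0.05 [142, 113, 148] [17, 27, 3] [207. 294.]
side 0 [151, 127, 145] [5, 35, 13] [208. 293.]
side 0.05 [153, 129, 149] [1, 35, 21] [210. 291.]
side 0.1 [151, 132, 147] [5, 32, 19] [211. 290.]
side 0.15 [151, 142, 140] [18, 22, 21] [212. 289.]
wrist -0.05 [170, 116, 188] [46, 42, 26] [283.  98.]
wrist 0 [174, 157, 167] [37, 41, 27] [286.  98.]
wrist 0.05 [192, 167, 157] [34, 44, 47] [289.  97.]
wrist 0.1 [186, 169, 167] [35, 42, 45] [291.  97.]
wrist 0.15 [164, 172, 172] [41, 45, 38] [294.  97.]
```

```bash
python3 - <<'E'
from bench import r
import cv2,numpy as np
from h import *
B=[.568,.143,-.093]
for n in("side","wrist","top"):
    c=r.camera(n);C=[c[k] for k in("vfov","cx","cy","eye","attitude")]
    L=cv2.createLineSegmentDetector().detect(cv2.cvtColor(c["image"],cv2.COLOR_RGB2GRAY))[0][:,0]
    for nm,z,l0,l1,hw in(("handle",.158,-.042,.042,.0075),("dog",.057,-.067,-.022,.009)):
        def pr(th,l): return proj(C,place(B,[.055+l*np.cos(th),-.045+l*np.sin(th),z]))[0]
        a,b=pr(0,l0),pr(0,l1);m=(a+b)/2;ln=np.linalg.norm(b-a)
        dirs={th:np.degrees(np.arctan2(*(pr(th,l1)-pr(th,l0))[::-1]))%180 for th in(-.05,0,.05,.1,.15)}
        print(n,nm,m.round(0),round(ln),{k:round(v,1) for k,v in dirs.items()})
        for s in L:
            q=(s[:2]+s[2:])/2;sl=np.hypot(*(s[2:]-s[:2]));an=np.degrees(np.arctan2(s[3]-s[1],s[2]-s[0]))%180
            if np.hypot(*(q-m))<ln*.5 and sl>.35*ln and abs((an-dirs[0]+90)%180-90)<15: print("   ",s.round(0),round(an,1))
E
```

```text
side handle [175. 226.] 40 {-0.05: np.float64(35.1), 0: np.float64(31.9), 0.05: np.float64(28.9), 0.1: np.float64(26.1), 0.15: np.float64(23.4)}
    [168. 229. 153. 219.] 32.8
    [155. 215. 186. 236.] 34.1
side dog [200. 287.] 22 {-0.05: np.float64(38.2), 0: np.float64(35.0), 0.05: np.float64(31.9), 0.1: np.float64(28.9), 0.15: np.float64(26.0)}
wrist handle [284.   8.] 122 {-0.05: np.float64(91.2), 0: np.float64(88.7), 0.05: np.float64(86.1), 0.1: np.float64(83.6), 0.15: np.float64(81.0)}
    [289.  64. 290.   1.] 91.0
    [277.   1. 279.  66.] 88.5
wrist dog [284.  79.] 44 {-0.05: np.float64(91.2), 0: np.float64(88.6), 0.05: np.float64(86.0), 0.1: np.float64(83.4), 0.15: np.float64(80.8)}
    [276.  76. 279.  97.] 84.3
    [290.  97. 291.  71.] 91.4
    [285.  74. 286.  97.] 86.4
top handle [176. 177.] 54 {-0.05: np.float64(92.7), 0: np.float64(89.7), 0.05: np.float64(86.6), 0.1: np.float64(83.6), 0.15: np.float64(80.5)}
    [178. 203. 177. 151.] 88.8
    [172. 151. 171. 199.] 91.3
    [168. 187. 170. 167.] 96.2
top dog [190. 220.] 26 {-0.05: np.float64(92.2), 0: np.float64(89.2), 0.05: np.float64(86.2), 0.1: np.float64(83.2), 0.15: np.float64(80.2)}
```

```bash
python3 -c "
from bench import r;print(r.close_job())"
```

```text
the job is handed in; nothing more can be done
None
```

The job is handed in at about 24 s of the 72 s allowed: the lay bar is released flat in both saddles, roughly centred, and the clamp is back at its stop with the handle measured within about 0.02 rad of straight across; I had no picture views left after closing it, so that last check is numeric only.

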